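Lock the secret-panel button's setting nut with its jam nut

TASK

On the cabinet door lying face down, lock the push button's setting: slip the larger spanner flat on the board fully onto the lower nut, its handle beside the end of the oak ledge so that the ledge keeps the nut from turning. Then tighten the upper jam nut clockwise onto it until it turns about 0.5 N m harder than it ran free, and never 0.8 N m harder. The lower nut must stay as it is set, to within about 20 degrees; at last take the spanner off, lay it back flat on the leather mat without dropping it, and leave everything else alone.

Things in the scene. Friction and masses are not known exactly. Their poses are not given: they have to be found in the camera images.
- door: the cabinet's oak door, 500 mm (its y) x 260 mm (its x), lying fixed, level and face down on two bearers. Origin on the counter below its centre, z up. Its upper face is flat, 62 mm above the counter; on it stand only the button's barrel with two nuts, two ledges (the second one 120 mm from the barrel on the -y side) and, along its -x edge, three loose things
- barrel_top (a point): centre of the top of the push button's upright threaded brass barrel, 20 mm across, 34 mm above the board (2 mm above the jam nut), fixed in the door 30 mm to the -y side of its centre; the round button itself is on the underside. Same axes as the door
- set_nut: the lower nut on the barrel: brass hexagon, 30 mm across flats, 34.6 mm across corners, 12 mm high, touching the board. Origin on the barrel's axis at its underside, level with the board; its x axis is square to one pair of flats, which as set face the door's +x and -x within 2 degrees. Unheld, it turns at 0.15 N m
- set_nut_flat (a point): the middle of the lower nut's flat on the nut's own +x side, 15 mm from the axis, 6 mm above the board: shows whether the nut has been turned
- jam_nut: the jam nut above a thin spring washer on the lower nut: brass hexagon, 30 mm across flats, 18 mm high, right-handed. Origin on the axis at its underside, 14 mm above the board; x axis square to one pair of flats. Runs clockwise at 0.1 N m for 0.3 to 0.95 rad till it bears on the washer; then 1.2 N m more per rad if the lower nut is held, else both turn. Let go, springs back to 0.1 N m and stays
- ledge_end (a point): middle of the end face of an oak ledge 35 mm wide (along door y), 18 mm high, running from here to the door's +x edge. The face looks to the door's -x, 180 mm from the barrel's axis along door +y and 12 mm to the +x side. A spanner on the lower nut with its handle towards door +y lies beside it with 1 to 7 mm of air, and bears on it when the nut is dragged clockwise
- big_spanner_jaw (a point): the larger steel open-ended spanner, at the middle of its jaw, half-way up; fully home, the nut's axis is within 2 mm of this point. x from handle to jaw, z up. Jaw 31.6 mm wide, opened out by 2.5 mm a side over its last 8 mm; prongs end 18 mm beyond this point; head 59 mm wide. Lies flat on the mat at the start
- big_spanner_grip (a point): middle of the big spanner's straight handle, where to grip it, 85 mm behind the jaw point, half-way up. Handle 18 mm wide, spanner 9 mm thick throughout; the handle ends 214 mm behind the jaw point; mass 0.18 to 0.29 kg; same axes
- big_spanner: the same spanner; origin under the jaw point, on its underside; same axes
- mat: leather mat, 300 mm (its x) x 220 mm (its y), 3 mm thick, fixed on the counter to the right of the door; origin on the counter under its centre. Both spanners lie on it along its x, jaws away from the robot, about 130 mm apart
- small_spanner: the smaller open-ended steel spanner, 138 mm long, handle 12 mm wide, 6 mm thick, for a 14 mm nut; too small for this job. Lies on the mat beside the big one, either side. Origin under its jaw, x along the spanner towards the jaw
- tabernacle_key: silver-plated key, 120 mm long, lying on the door board; origin under its shank
- amber_bottle: amber glass bottle, 56 mm across, 130 mm tall, standing on the counter to the left of the door; origin at the centre of its foot
- hinge_pin: bronze hinge pin with two collars, 18 mm across, 96 mm long, lying on the door board near its -x edge; origin under its middle
- maple_peg: turned maple peg, 30 mm across, 70 mm tall, standing on the door board near its -x, +y corner; origin at the centre of its foot
Things that resemble listed ones, but are neither listed nor needed, are in the scene too. Leave any black look-alike of the big_spanner alone.

How it is judged:
On the way, in this order (a step that is already met when the one before it is completed fails the run):
1. the big spanner lies flat with its jaw fully on the lower nut (horizontal distance between big_spanner_jaw and set_nut below 0.006 m and z of big_spanner_jaw in the frame of set_nut between 0 and 0.009 m), for 0.2 s.
2. with the spanner on the lower nut, the jam nut is tight against it (27 N between the nuts, which is 0.25 N m) (all of step 1 and contact force between jam_nut and set_nut above 27 N), for 0.2 s.
At the end, for the whole second after the job is handed in: Jam nut, once tightened, still bears on the lower nut (over 4 N between the nuts); lower nut within 20 degrees of its setting (its flat moved under 5.2 mm); big spanner flat, released and still on the leather mat, the middle of its handle over the mat (contact force between jam_nut and set_nut between 4 and 90 N and distance of set_nut_flat from where it was at the start of the episode below 0.0052 m and x of big_spanner_grip in the frame of mat between -0.15 and 0.15 m and y of big_spanner_grip in the frame of mat between -0.11 and 0.11 m and z of big_spanner_grip in the frame of mat below 0.013 m and angle between big_spanner_grip's own z axis and vertical below 0.08 rad and linear speed of big_spanner below 0.02 m/s); the robot touches nothing.
It fails at once if the jam nut is overtightened: more than 90 N between the nuts, which is 0.8 N m (contact force between jam_nut and set_nut above 90 N).
It fails at once if the big spanner is dropped: it moves faster than 0.45 m/s with no finger on it (linear speed of big_spanner above 0.45 m/s and contact force between the fingers and big_spanner below 0.05 N).
It fails at once if a bystander (small spanner, key, hinge pin, peg, bottle) is pushed more than 30 mm from its place (distance of any of small_spanner, tabernacle_key, amber_bottle, hinge_pin, maple_peg from where it was at the start of the episode above 0.03 m).
It also fails if it takes over 72 s, if anything falls off the work surface, if the arm or the gripper's body presses on something with over 40 N, if the wrist force passes 120 N, or if a joint passes its speed limit or range.

ROBOT

A 6-joint arm with a two-finger parallel gripper is mounted at the origin on the work surface. World frame = base frame: x ahead of the robot, y to its left, z up, the work surface at z = 0. Lengths are in m, angles in rad, forces in N, time in s.
With the tool pointing down it reaches from about 0.275 to 1 m from the base axis. Payload 8.4 kg.
Tool frame: the origin (TCP) lies between the finger pads; the fingertips stand 19 mm ahead of it and the grasp point (between the pads) is the TCP (robot.tip_extent is the distance from the TCP to the fingertips, in m); z points along the fingers, y is the line along which they close (so a half turn about z gives the same grasp; the last joint's range is limited). The gripper opens to 85 mm and grips with 20 to 120 N. Pads are 22 mm wide; open, the fingers measure 114 mm over their backs; the gripper's body (76 mm by 85 mm) begins 54 mm behind the grasp point. The pads swing forward as they close: fully open they stand 13 mm farther back than shut.
Start: joints at [1.162, 0.353, 1.633, -0, 1.155, -0.002], TCP at [0.247, 0.574, 0.25] pointing down, gripper open.
Joint ranges: [-2.63, 2.63], [-0.92, 2.1], [0.06, 2.66], [-1.3, 4.44], [0, 2.69], [-3.02, 3.02]. Speed limits (rad/s): [2.22, 2.22, 2.79, 3.14, 3.14, 3.14].

INTERFACE

Orientations are given as a rotation vector (axis times angle).
In Python, from rig import robot gives the robot as it stands.
- The arm moves only by the shell command python3 -m handwheel 'ROWS' [FORCE]. ROWS is JSON, a list of rows, each an object with "offset": the shift along the tool's x, y, z in m, a list of three; "turn": the turn about the tool's z in degrees; "grip": the gripper command: -1 is fully open, 1 is shut, values between are in proportion. In form: [{"offset": [x, y, z], "turn": turn, "grip": grip}, ...]. A call has exactly 5 rows; each row shifts and turns the commanded pose from where the row before left it, along the tool's axes as they then stand; what a row does not reach is not made up. A row lasts 1/10 s, in which the tool goes at most 50 mm and 8.59 degrees, less where a joint would pass 70% of its speed; a pose out of reach is approached as far as the arm can. A call is refused whole if a number of a shift passes 0.05 or a number of a turn 8.59, either way. A call with a gripper value outside its range is refused whole. The fingers move at their own pace and stop on an object; FORCE is the grip in N (left out, the last holds). Time passes only in rows, so rows that do not move let the fingers close, or fill a call up. It gives the time, the measured TCP pose, the force, the opening and the grip force at its end, in the units of the state.
- robot.sense(): the state, without advancing time (a new reading comes with each control period).
- robot.snapshot(name): name is "scene" or "top" or "wrist"; returns the picture (480x640x3 uint8, red, green, blue); there is no depth.
- robot.camera_model(name): a dict with "K" (3x3 intrinsics, pixels), "position" and "rotation" of the camera in the world; the wrist camera has in their place "hand_eye" (4x4, takes a point from camera to tool coordinates, whose origin is the TCP and whose axes are the flange's). Camera axes: x right, y down, z forward; pixel columns grow to the right and rows downward; lengths in m; the calibration is good to about 2 mm. A picture is of the moment at which its call begins: read the wrist's pose just before it. camera_model takes no time and is no camera call.
- robot.sign_off(): hands the job in; it is judged then, once.
The state is a dict: "time": time; "joints": joint angles; "joint_vel": joint speeds; "effort": joint torques, N m; "ee_pos": TCP position; "tcp_rot": TCP orientation; "force": force on the tool from outside, world axes, zero at the start; "ft_torque": the same for the moment, N m; "gripper_width": finger opening in m; "finger_force": force on a finger pad.
Only numpy, scipy, OpenCV 4.12 (cv2) and the standard library are available. Lean on these libraries where they do the work, as an engineer would, in place of code of your own. Each camera call takes 0.05 s, during which the arm holds its last target. There are 200 camera calls.

## Working session

There is one attempt and no reset: what is moved stays moved. The work goes in short steps, Python scripts to look and compute and a shell command to move; the robot and the scene stay as the last step left them, time stands still between calls to the robot, and variables do not carry over. Pictures are saved under pics/ and viewed, at most 10 in all, crops included, and the job is handed in when it is done.

```bash
ls; mkdir -p pics; python3 - <<'E'
from rig import robot
import cv2
for n in("top","scene"):
    im=robot.snapshot(n); cv2.imwrite(f"pics/{n}0.png",im[:,:,::-1])
    print(n,{k:v.round(4).tolist() if hasattr(v,'round') else v for k,v in robot.camera_model(n).items()})
print(robot.camera_model("wrist"))
print(robot.sense())
E
```

```text
pics
top {'K': [[584.9048, 0.0, 315.3836], [0.0, 584.9048, 236.0005], [0.0, 0.0, 1.0]], 'position': [0.3225, 0.0178, 1.3437], 'rotation': [-2.1219, 2.188, -0.0963]}
scene {'K': [[492.86, 0.0, 318.0955], [0.0, 492.86, 240.0242], [0.0, 0.0, 1.0]], 'position': [0.948, -0.4404, 0.966], 'rotation': [-2.295, -1.0223, 0.3386]}
{'K': array([[354.95234888,   0.        , 318.95753578],
       [  0.        , 354.95234888, 240.44757087],
       [  0.        ,   0.        ,   1.        ]]), 'hand_eye': array([[-1.39426792e-03, -9.55023160e-01, -2.96527942e-01,
         7.53381888e-02],
       [ 9.99999025e-01, -1.30865477e-03, -4.87208544e-04,
         9.05962665e-05],
       [ 7.72427370e-05, -2.96528332e-01,  9.55024053e-01,
        -1.25576613e-01],
       [ 0.00000000e+00,  0.00000000e+00,  0.00000000e+00,
         1.00000000e+00]])}
{'time': 0.1, 'joints': array([ 1.16156113e+00,  3.53562989e-01,  1.63405641e+00,  6.97989727e-06,
        1.15519453e+00, -2.38645180e-03]), 'joint_vel': array([-0.00057824, -0.00250419, -0.00112646, -0.00032599,  0.00064105,
        0.0012311 ]), 'effort': array([-1.83921351e-03, -6.06364346e+01, -3.42820036e+01, -3.88946125e-05,
        3.91176436e-03,  1.54770925e-05]), 'ee_pos': array([0.24715471, 0.57362053, 0.2496481 ]), 'tcp_rot': array([-6.34630513e-01, -3.07656263e+00,  1.87567730e-03]), 'force': array([-0.84781835, -0.29878603, -0.14228995]), 'ft_torque': array([-0.0492098 , -0.0326733 , -0.03073568]), 'finger_force': 0.0, 'gripper_width': 0.08536612679539493}
```

View pics/top0.png

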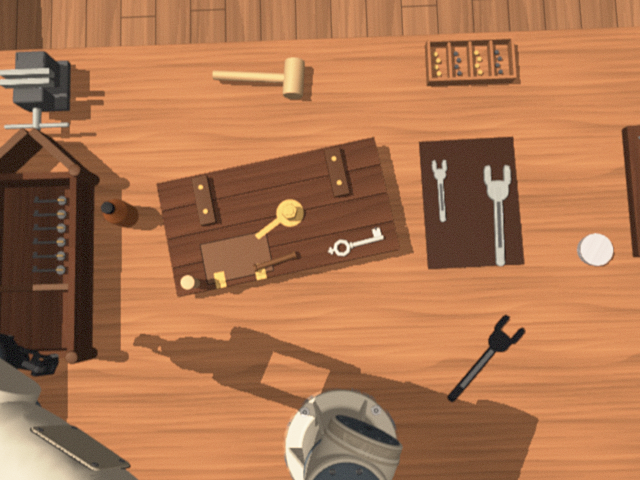

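View pics/scene0.png

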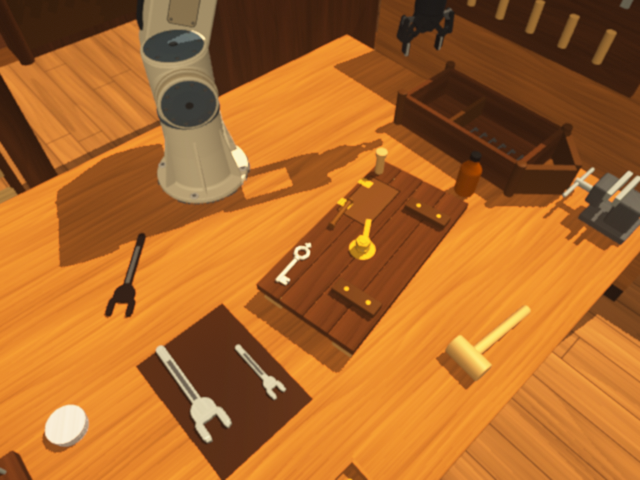

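The top view shows three spanners. The big one is steel, on the mat at (499,215). The small steel one is on the mat at (440,190). A black look-alike lies on the counter at (488,358). The big steel one on the mat fits the description, so I'll confirm it in an enlarged crop.

```bash
cat > h.py <<'E'
import numpy as np, cv2
from scipy.spatial.transform import Rotation as R
from rig import robot
def ray(name,px,st=None):
    m=robot.camera_model(name); d=np.linalg.inv(m["K"])@[px[0],px[1],1.]
    if name=="wrist":
        T=m["hand_eye"]; Rt=R.from_rotvec(st["tcp_rot"]).as_matrix()
        return st["ee_pos"]+Rt@T[:3,3], Rt@T[:3,:3]@d
    Rm=np.array(m["rotation"]); Rm=R.from_rotvec(Rm).as_matrix() if Rm.ndim==1 else Rm
    return np.array(m["position"]),Rm@d
def at(name,px,z,st=None):
    o,d=ray(name,px,st); return (o+d*(z-o[2])/d[2])[:2]
E
python3 - <<'E'
from h import *
im=cv2.imread("pics/top0.png")
cv2.imwrite("pics/crop0.png",cv2.resize(im[120:410,135:535],None,fx=2,fy=2,interpolation=cv2.INTER_CUBIC))
for n,p,z in [("c-x+y",(178,296),.062),("c+x+y",(157,183),.062),("c+x-y",(375,138),.062),("c-x-y",(400,248),.062),("barrel",(290,210),.096),("big jaw",(498,178),.008),("big end",(500,263),.008),("small",(440,170),.006),("mat",(472,203),.003),("bottle",(120,214),.0)]:
    print(n,at("top",p,z).round(3))
E
```

```text
c-x+y [0.342 0.347]
c+x+y [0.595 0.393]
c+x-y [ 0.681 -0.098]
c-x-y [ 0.432 -0.143]
barrel [0.519 0.094]
big jaw [ 0.591 -0.382]
big end [ 0.395 -0.374]
small [ 0.615 -0.25 ]
mat [ 0.536 -0.32 ]
bottle [0.537 0.498]
```

View pics/crop0.png

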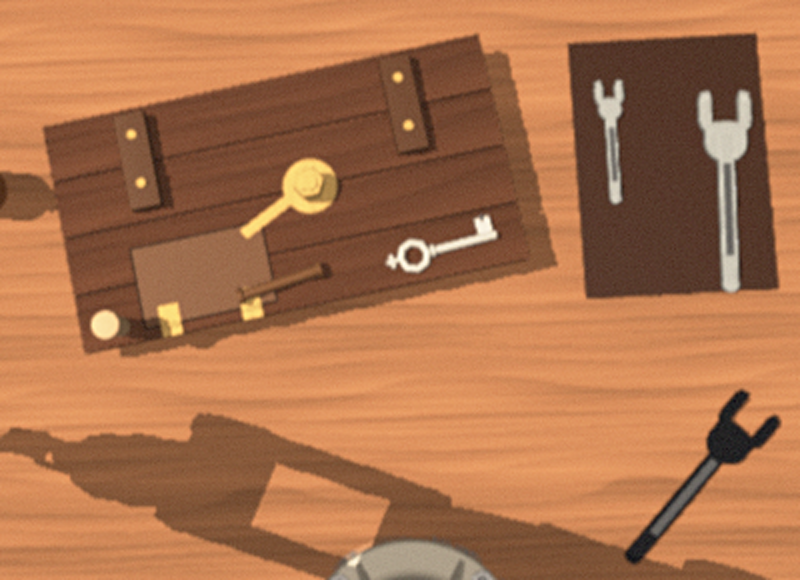

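The crop confirms it: the big steel spanner on the mat has its jaw at crop (725,110), and the black one on the counter is left alone. Next I'll measure the spanner, the door and the nut axis.

```bash
cat >> h.py <<'E'
def pts(name,mask,z,st=None): # all mask pixels onto plane z
    v,u=np.nonzero(mask); m=robot.camera_model(name); o,_=ray(name,(0,0),st)
    D=np.array([ray(name,p,st)[1] for p in ((0,0),(1,0),(0,1))])
    d=D[0]+u[:,None]*(D[1]-D[0])+v[:,None]*(D[2]-D[0])
    return (o+d*((z-o[2])/d[:,2])[:,None])[:,:2]
def biggest(mask):
    n,l,s,c=cv2.connectedComponentsWithStats(mask.astype(np.uint8)); i=1+s[1:,4].argmax(); return l==i
def spanner(P): # world outline points -> jaw xy, grip xy, yaw deg of +x (handle->jaw)
    (c,(w,h),a)=cv2.minAreaRect(P.astype(np.float32)*1000)
    # handle axis from its narrow part
    d=np.linalg.svd(P-P.mean(0),full_matrices=False)[2][0]
    for _ in range(3):
        s=(P-P.mean(0))@d; n=np.array([-d[1],d[0]]); 
        wid=lambda m: np.ptp(((P-P.mean(0))@n)[m])
        if wid(s>s.max()-.03)<wid(s<s.min()+.03): d=-d; continue
        t=s-s.min(); H=P[(t>.02)&(t<.15)]
        e=np.linalg.svd(H-H.mean(0),full_matrices=False)[2][0]; d=e*np.sign(e@d)
    end=H.mean(0)+d*((P-H.mean(0))@d).min(); tip=H.mean(0)+d*((P-H.mean(0))@d).max()
    L=(tip-end)@d
    return tip-d*.018*L/.232, tip-d*.103, np.degrees(np.arctan2(d[1],d[0])), L
def delta(xyz,st=None): # shift to xyz in the tool's axes
    st=st or robot.sense(); Rt=R.from_rotvec(st["tcp_rot"]).as_matrix()
    return (Rt.T@(np.array(xyz)-st["ee_pos"])).round(4)
def yaw(st=None):
    st=st or robot.sense(); x=R.from_rotvec(st["tcp_rot"]).as_matrix()[:,0]; return np.degrees(np.arctan2(x[1],x[0]))
E
python3 - <<'E'
from h import *
im=cv2.imread("pics/top0.png").astype(int); hsv=cv2.cvtColor(im.astype(np.uint8),cv2.COLOR_BGR2HSV)
m=(hsv[...,1]<60)&(hsv[...,2]>90); m[:,:465]=0; m[:,520:]=0; m[:140]=0; m[275:]=0
# fill the groove
mm=cv2.morphologyEx(m.astype(np.uint8),cv2.MORPH_CLOSE,np.ones((5,5),np.uint8))
print("spanner",spanner(pts("top",biggest(mm),.012)))
b=(hsv[...,0]>18)&(hsv[...,0]<32)&(hsv[...,1]>90)&(hsv[...,2]>150); b[:,:250]=0;b[:,310:]=0;b[:190]=0;b[245:]=0
print("brass",pts("top",b,.096).mean(0),yaw())
P=np.array([at("top",p,.062) for p in [(178,296),(157,183),(375,138),(400,248)]])
print(cv2.minAreaRect((P*1000).astype(np.float32)))
st=robot.sense();print(delta([.51,-.375,.2]))
E
python3 -m handwheel '[{"offset":[0,0,0],"turn":-7,"grip":-1},{"offset":[0,0,0],"turn":-7,"grip":-1},{"offset":[0,0,0],"turn":-7.5,"grip":-1},{"offset":[0,-0.05,0],"turn":0,"grip":-1},{"offset":[0,-0.05,0],"turn":0,"grip":-1}]'
```

```text
spanner (array([ 0.6032567 , -0.37885951]), array([ 0.51820355, -0.37647314]), np.float64(-1.6071496047584695), np.float64(0.2308835233820228))
brass [0.50675985 0.11077011] 156.68912206383567
((513.116455078125, 124.77055358886719), (257.5997619628906, 498.82879638671875), 10.371718406677246)
[-0.6168 -0.7671  0.0506]
time: 0.6
ee_pos: [0.2438, 0.4731, 0.2493]
tcp_rot: [-0.047, -3.141, 0.002]
force: [1.2, -0.9, 0.8]
gripper_width: 0.0856
finger_force: 0.0
```

```bash

python3 -m handwheel '[{"offset":[-0.015,-0.042,0],"turn":0,"grip":-1},{"offset":[-0.015,-0.042,0],"turn":0,"grip":-1},{"offset":[-0.015,-0.042,0],"turn":0,"grip":-1},{"offset":[-0.015,-0.042,0],"turn":0,"grip":-1},{"offset":[-0.015,-0.042,0],"turn":0,"grip":-1}]' >/dev/null
python3 -m handwheel '[{"offset":[-0.015,-0.042,0],"turn":0,"grip":-1},{"offset":[-0.015,-0.042,0],"turn":0,"grip":-1},{"offset":[-0.015,-0.042,0],"turn":0,"grip":-1},{"offset":[-0.015,-0.042,0],"turn":0,"grip":-1},{"offset":[-0.015,-0.042,0],"turn":0,"grip":-1}]' 
python3 - <<'E'
from h import *
st=robot.sense(); im=robot.snapshot("wrist")[:,:,::-1]; cv2.imwrite("pics/w1.png",im); np.save("w1.npy",np.r_[st["ee_pos"],st["tcp_rot"]])
E
python3 -m handwheel '[{"offset":[-0.015,-0.042,0.005],"turn":0,"grip":-1},{"offset":[-0.015,-0.042,0.005],"turn":0,"grip":-1},{"offset":[-0.015,-0.042,0.005],"turn":0,"grip":-1},{"offset":[-0.015,-0.042,0.005],"turn":0,"grip":-1},{"offset":[-0.015,-0.042,0.005],"turn":0,"grip":-1}]' >/dev/null
python3 -m handwheel '[{"offset":[-0.015,-0.042,0.01],"turn":0,"grip":-1},{"offset":[-0.015,-0.042,0.01],"turn":0,"grip":-1},{"offset":[-0.015,-0.042,0.01],"turn":0,"grip":-1},{"offset":[-0.015,-0.042,0],"turn":0,"grip":-1},{"offset":[-0.015,-0.042,0],"turn":0,"grip":-1}]' 
python3 -m handwheel '[{"offset":[0,0,0],"turn":0,"grip":-1},{"offset":[0,0,0],"turn":0,"grip":-1},{"offset":[0,0,0],"turn":0,"grip":-1},{"offset":[0,0,0],"turn":0,"grip":-1},{"offset":[0,0,0],"turn":0,"grip":-1}]' 
python3 - <<'E'
from h import *
st=robot.sense(); im=robot.snapshot("wrist")[:,:,::-1].copy(); cv2.imwrite("pics/w2.png",im)
hsv=cv2.cvtColor(im,cv2.COLOR_BGR2HSV)
m=(hsv[...,1]<60)&(hsv[...,2]>90)
m=cv2.morphologyEx(m.astype(np.uint8),cv2.MORPH_CLOSE,np.ones((9,9),np.uint8)); n,l,s,c=cv2.connectedComponentsWithStats(m)
print(s[s[:,4]>300])
print(st["ee_pos"],yaw(),delta([.518,-.3765,.024]))
E
```

```text
time: 1.6
ee_pos: [0.3809, 0.0477, 0.2504]
tcp_rot: [0.049, 3.141, 0.0]
force: [1.3, -0.4, -0.5]
gripper_width: 0.0852
finger_force: 0.0
time: 2.65
ee_pos: [0.5174, -0.3766, 0.1943]
tcp_rot: [-0.05, -3.14, -0.002]
force: [0.7, 0.8, -0.8]
gripper_width: 0.0853
finger_force: 0.0
time: 3.15
ee_pos: [0.5175, -0.374, 0.1955]
tcp_rot: [0.048, 3.141, 0.0]
force: [-0.4, 0.5, -0.2]
gripper_width: 0.0854
finger_force: 0.0
[[     0      0    640    480 288274]
 [     0     58    105     98   8080]
 [   285     61     62    262   7017]
 [   433    189     50    178   2922]
 [   155    304     51     63    907]]
[ 0.51745644 -0.37403978  0.19551672] 178.24675346022573 [-0.0005 -0.0023  0.1716]
```

View pics/w2.png

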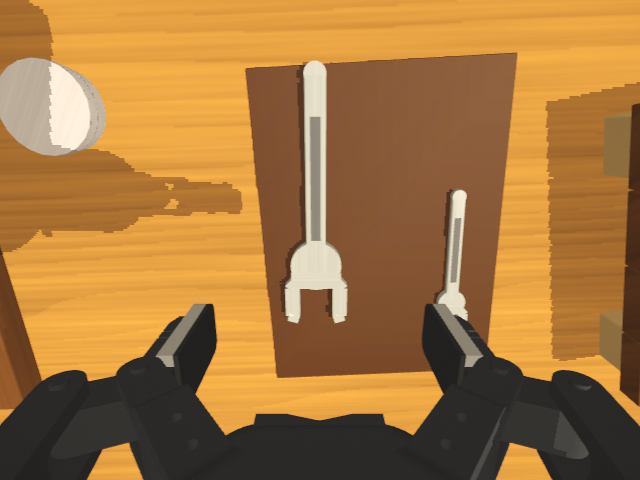

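View pics/w1.png

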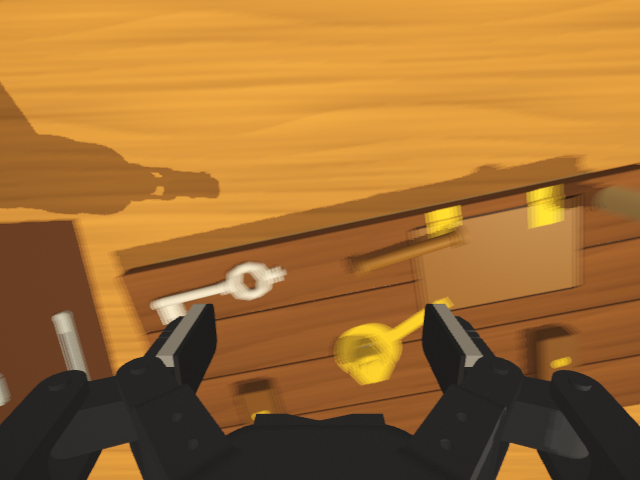

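The wrist view w2 shows the big spanner upright at column 316, handle end at row 61 and prongs ending at row 322. The small one is at (455,260), clear of the fingers. In w1 the door, key and barrel are blurred by motion.

```bash
python3 - <<'E'
from h import *
st=robot.sense(); im=cv2.imread("pics/w2.png"); hsv=cv2.cvtColor(im,cv2.COLOR_BGR2HSV)
m=(hsv[...,1]<60)&(hsv[...,2]>90); m[:,:280]=0;m[:,355:]=0;m[:50]=0;m[335:]=0
m=biggest(cv2.morphologyEx(m.astype(np.uint8),cv2.MORPH_CLOSE,np.ones((9,9),np.uint8)))
j,g,a,L=spanner(pts("wrist",m,.012,st)); print(j,g,a,L,yaw()); print(delta([*g,.024]))
M=np.array([at("wrist",p,.003,st) for p in [(247,69),(517,54),(488,372),(278,377)]]);print("mat",M.mean(0),cv2.minAreaRect((M*1000).astype(np.float32)))
E
```

```text
[ 0.60402402 -0.38001772] [ 0.51906351 -0.37767579] -1.5789504158085867 0.23209309778488324 178.24675346022573
[-0.0016 -0.0034  0.1716]
mat [ 0.54150207 -0.31594384] ((542.7134399414062, -314.8773193359375), (304.2503662109375, 222.9988250732422), 1.0535560846328735)
```

```bash

python3 -m handwheel '[{"offset":[-0.0016,-0.0034,0.04],"turn":0,"grip":0},{"offset":[0,0,0.04],"turn":0,"grip":0.2},{"offset":[0,0,0.04],"turn":0,"grip":0.4},{"offset":[0,0,0.03],"turn":0,"grip":0.4},{"offset":[0,0,0.014],"turn":0,"grip":0.4}]' 40
python3 -m handwheel '[{"offset":[0,0,0.005],"turn":0,"grip":0.4},{"offset":[0,0,0],"turn":0,"grip":0.4},{"offset":[0,0,0],"turn":0,"grip":0.4},{"offset":[0,0,0],"turn":0,"grip":0.4},{"offset":[0,0,0],"turn":0,"grip":0.4}]'
python3 - <<'E'
from h import *
print(robot.tip_extent,yaw(),delta([.519,-.3777,.024]))
E
```

```text
time: 3.7
ee_pos: [0.5176, -0.377, 0.0286]
tcp_rot: [-0.049, -3.138, -0.003]
force: [-0.5, -0.2, 0.1]
gripper_width: 0.0258
finger_force: 0.0
time: 4.2
ee_pos: [0.5196, -0.3789, 0.0275]
tcp_rot: [0.05, 3.14, -0.002]
force: [-0.3, -0.4, -0.4]
gripper_width: 0.0261
finger_force: 0.0
0.019 178.19108435254714 [0.0006 0.0012 0.0035]
```

```bash

python3 -m handwheel '[{"offset":[0,0.001,0.003],"turn":0,"grip":0.4},{"offset":[0,0,0],"turn":0,"grip":0.7},{"offset":[0,0,0],"turn":0,"grip":1},{"offset":[0,0,0],"turn":0,"grip":1},{"offset":[0,0,0],"turn":0,"grip":1}]' 60
python3 -m handwheel '[{"offset":[0,0,0],"turn":0,"grip":1},{"offset":[0,0,-0.002],"turn":0,"grip":1},{"offset":[0,0,-0.01],"turn":0,"grip":1},{"offset":[0,0,-0.02],"turn":0,"grip":1},{"offset":[0,0,-0.03],"turn":0,"grip":1}]'
```

```text
time: 4.7
ee_pos: [0.5191, -0.3775, 0.0236]
tcp_rot: [0.049, 3.141, -0.0]
force: [0.5, 1.2, 5.7]
gripper_width: 0.0163
finger_force: 59.4
time: 5.2
ee_pos: [0.5179, -0.3766, 0.0847]
tcp_rot: [-0.05, -3.138, -0.003]
force: [-1.4, -0.6, -2.1]
gripper_width: 0.0159
finger_force: 58.7
```

```bash

python3 -m handwheel '[{"offset":[0,0,-0.04],"turn":0,"grip":1},{"offset":[0,0,-0.04],"turn":7.8,"grip":1},{"offset":[0,0,-0.04],"turn":7.8,"grip":1},{"offset":[0,0,-0.04],"turn":7.8,"grip":1},{"offset":[0,0,-0.01],"turn":7.8,"grip":1}]'
python3 -m handwheel '[{"offset":[0,0,0],"turn":7.8,"grip":1},{"offset":[0,0,0],"turn":7.8,"grip":1},{"offset":[0,0,0],"turn":7.8,"grip":1},{"offset":[0,0,0],"turn":7.8,"grip":1},{"offset":[0,0,0],"turn":7.8,"grip":1}]' >/dev/null
python3 -m handwheel '[{"offset":[0.04,0.0155,0],"turn":7.6,"grip":1},{"offset":[0.04,0.0155,0],"turn":0,"grip":1},{"offset":[0.04,0.0155,0],"turn":0,"grip":1},{"offset":[0.04,0.0155,0],"turn":0,"grip":1},{"offset":[0.04,0.0155,0],"turn":0,"grip":1}]' >/dev/null
python3 -m handwheel '[{"offset":[0.04,0.0155,0],"turn":0,"grip":1},{"offset":[0.04,0.0155,0],"turn":0,"grip":1},{"offset":[0.04,0.0155,0],"turn":0,"grip":1},{"offset":[0.04,0.0155,0],"turn":0,"grip":1},{"offset":[0.04,0.0155,0],"turn":0,"grip":1}]' >/dev/null
python3 -m handwheel '[{"offset":[0,0,0],"turn":0,"grip":1},{"offset":[0,0,0],"turn":0,"grip":1},{"offset":[0,0,0],"turn":0,"grip":1},{"offset":[0,0,0],"turn":0,"grip":1},{"offset":[0,0,0],"turn":0,"grip":1}]'
python3 - <<'E'
from h import *
st=robot.sense(); im=robot.snapshot("wrist")[:,:,::-1]; cv2.imwrite("pics/w3.png",im); np.save("w3.npy",np.r_[st["ee_pos"],st["tcp_rot"]]);print(st["joints"],yaw())
E
```

```text
time: 5.7
ee_pos: [0.5206, -0.3786, 0.2611]
tcp_rot: [0.899, 3.003, -0.004]
force: [0.4, -0.1, -2.3]
gripper_width: 0.0159
finger_force: 58.8
time: 7.7
ee_pos: [0.5936, 0.0436, 0.2554]
tcp_rot: [2.013, 2.412, -0.0]
force: [-0.1, -0.3, -2.2]
gripper_width: 0.0162
finger_force: 58.9
[ 7.07840504e-02  3.02197265e-01  1.69404748e+00 -1.23220873e-04
  1.14540834e+00 -1.09029052e-01] 100.30954997301419
```

View pics/w3.png

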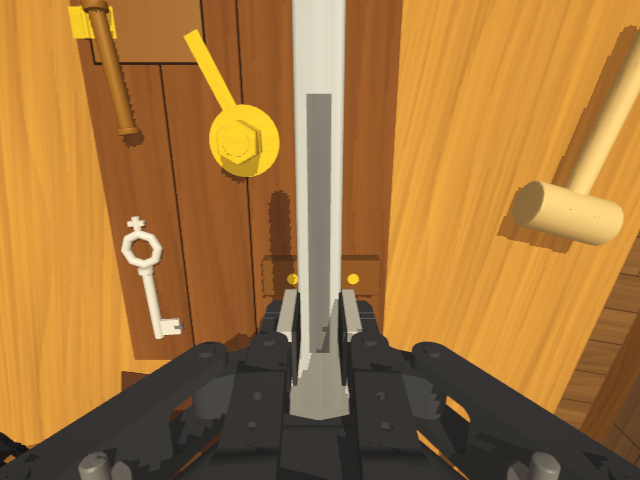

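w3 shows the held spanner centred on column 319, in line with the tool. The nuts are near (240,140), on a flat brass plate, and the hinge pin runs from (95,20) to (130,130). I'll enlarge the nuts.

```bash
python3 - <<'E'
from h import *
im=cv2.imread("pics/w3.png"); cv2.imwrite("pics/crop3.png",cv2.resize(im[95:185,200:290],None,fx=6,fy=6,interpolation=cv2.INTER_CUBIC))
a=np.load("w3.npy");st=dict(ee_pos=a[:3],tcp_rot=a[3:])
# door edges in view: right edge & left edge
for p in [(402,20),(390,330),(68,0),(135,355)]: print(at("wrist",p,.062,st))
for p in [(240,139)]: print(at("wrist",p,.096,st))
E
```

```text
[0.63008013 0.21126628]
[ 0.68632124 -0.06086001]
[0.37120196 0.17846109]
[ 0.43085881 -0.13719879]
[0.52153528 0.10076726]
```

View pics/crop3.png

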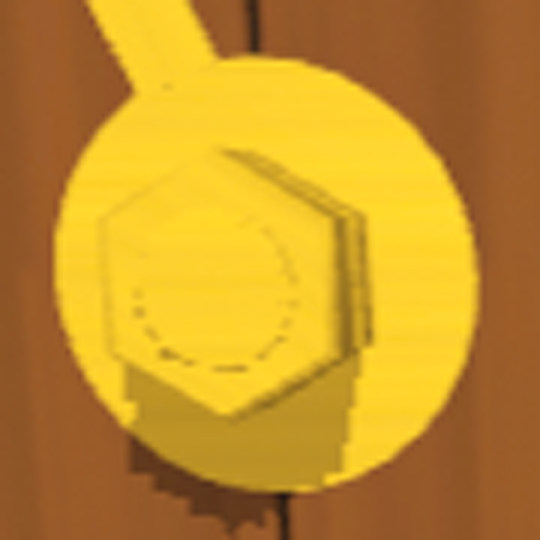

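```bash
python3 - <<'E'
from h import *
a=np.load("w3.npy");st=dict(ee_pos=a[:3],tcp_rot=a[3:])
f=lambda p,z: at("wrist",(p[0]/6+200,p[1]/6+95),z,st)
print("barrel",f((217,287),.096),"disc",f((267,273),.062))
C=np.array([f(p,.094) for p in [(218,150),(338,218),(345,350),(230,418),(110,352),(100,218)]])
print("jam centre",C.mean(0)); 
for i in range(6):
    d=C[(i+1)%6]-C[i]; print(np.degrees(np.arctan2(d[1],d[0])).round(1),np.linalg.norm(d).round(4))
d=f((365,215),.074)-f((372,342),.074);print("set edge",np.degrees(np.arctan2(d[1],d[0])))
E=[((.6301,.2113),(.6863,-.0609)),((.3712,.1785),(.4309,-.1372))]
for p,q in E: print("door edge",np.degrees(np.arctan2(p[1]-q[1],p[0]-q[0])))
# top view brass check: jam top hex/barrel
print("ledge faces top", [at("top",p,.080).round(4) for p in [(135/2+67.5+0,0)]][:0])
im=cv2.imread("pics/top0.png");cv2.imwrite("pics/crop4.png",np.hstack([cv2.resize(im[165:240,180:240],None,fx=6.4,fy=6.4,interpolation=cv2.INTER_CUBIC),cv2.resize(im[185:260,250:310],None,fx=6.4,fy=6.4,interpolation=cv2.INTER_CUBIC)]))
E
```

```text
barrel [0.51893473 0.09739677] disc [0.51847531 0.09815285]
jam centre [0.51932104 0.09758614]
-18.9 0.017
-79.6 0.0165
-140.6 0.0179
161.0 0.0174
99.8 0.0168
38.0 0.0178
set edge 100.74586537862956
door edge 101.66570186414475
door edge 100.70838736476027
ledge faces top []
```

View pics/crop4.png

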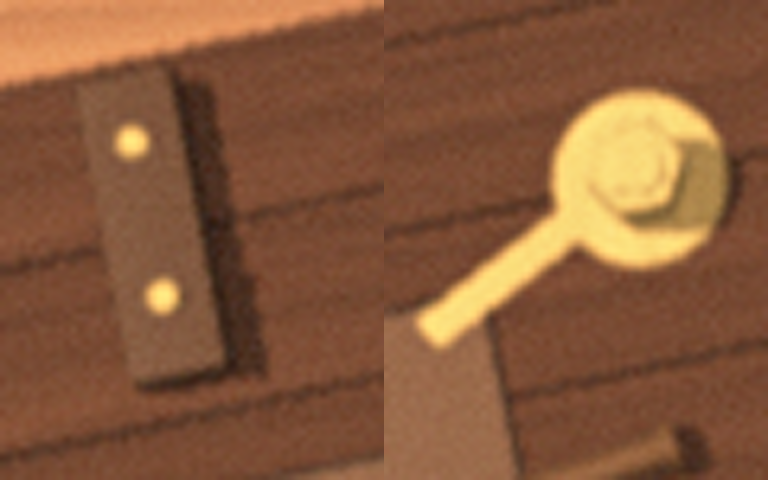

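```bash
python3 - <<'E'
from h import *
c=np.array([.519,.0975]);a=np.radians(100.4);Y=np.array([np.cos(a),np.sin(a)]);X=np.array([Y[1],-Y[0]])
for n,p,z in [("ledge",(201.1,225.6),.08),("ledge",(215.2,222),.08),("ledge other end",(204,175.5),.08),("pin",(256,268),.08),("pin",(298,254),.08),("peg",(188,283),.132)]:
    q=at("top",p,z)-c; print(n,"x",(q@X).round(4),"y",(q@Y).round(4))
print(delta([*(c+Y*.135-X*.001),.13]),yaw())
E
```

```text
ledge x 0.0094 y 0.195
ledge x 0.0106 y 0.1632
ledge other end x 0.1176 y 0.1677
pin x -0.1069 y 0.0957
pin x -0.0964 y 0.0004
peg x -0.1118 y 0.2345
[ 0.2013 -0.0649  0.1253] 100.30954997301419
```

```bash

python3 -m handwheel '[{"offset":[0.04,-0.013,0],"turn":0,"grip":1},{"offset":[0.04,-0.013,0.0],"turn":0,"grip":1},{"offset":[0.04,-0.013,0],"turn":0,"grip":1},{"offset":[0.04,-0.013,0],"turn":0,"grip":1},{"offset":[0.0413,-0.0129,0.025],"turn":-0.1,"grip":1}]' >/dev/null
python3 -m handwheel '[{"offset":[0,0,0.03],"turn":0,"grip":1},{"offset":[0,0,0.03],"turn":0,"grip":1},{"offset":[0,0,0.03],"turn":0,"grip":1},{"offset":[0,0,0.01],"turn":0,"grip":1},{"offset":[0,0,0],"turn":0,"grip":1}]'
python3 - <<'E'
from h import *
c=np.array([.519,.0975]);a=np.radians(100.4);Y=np.array([np.cos(a),np.sin(a)]);X=np.array([Y[1],-Y[0]])
print(delta([*(c+Y*.135-X*.001),.13]),yaw())
st=robot.sense(); im=robot.snapshot("scene")[:,:,::-1];cv2.imwrite("pics/s5.png",cv2.resize(im[150:350,230:500],None,fx=2.9,fy=2.9,interpolation=cv2.INTER_CUBIC))
E
```

```text
time: 8.75
ee_pos: [0.4929, 0.2302, 0.1292]
tcp_rot: [-2.009, -2.414, 0.004]
force: [0.5, -0.2, -2.5]
gripper_width: 0.0156
finger_force: 59.0
[-0.0002  0.0007 -0.0008] 100.45648190771496
```

View pics/s5.png

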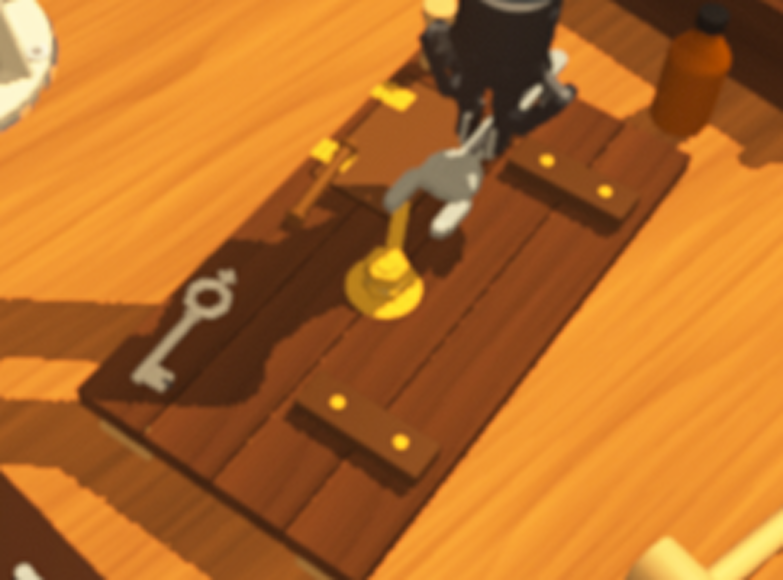

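The scene crop shows the spanner held with its jaw at crop (430,190), lined up above the board on the +y side of the nuts at (390,270). The handle is beside the ledge. Now I'll lower it.

```bash

python3 -m handwheel '[{"offset":[0,0,0.02],"turn":0,"grip":1},{"offset":[0,0,0.015],"turn":0,"grip":1},{"offset":[0,0,0.006],"turn":0,"grip":1},{"offset":[0,0,0.003],"turn":0,"grip":1},{"offset":[0,0,0],"turn":0,"grip":1}]'
python3 -m handwheel '[{"offset":[0,0,0.001],"turn":0,"grip":1},{"offset":[0,0,0.001],"turn":0,"grip":1},{"offset":[0,0,0.0],"turn":0,"grip":1},{"offset":[0,0,0],"turn":0,"grip":1},{"offset":[0,0,0],"turn":0,"grip":1}]'
python3 - <<'E'
from h import *
c=np.array([.519,.0975]);a=np.radians(100.4);Y=np.array([np.cos(a),np.sin(a)]);X=np.array([Y[1],-Y[0]])
print(delta([*(c+Y*.085-X*.001),.083]),yaw(),robot.sense()["ft_torque"],robot.sense()["force"])
E
```

```text
time: 9.3
ee_pos: [0.4941, 0.2311, 0.0871]
tcp_rot: [2.009, 2.415, 0.002]
force: [-0.3, -0.5, -0.8]
gripper_width: 0.0158
finger_force: 59.0
time: 9.8
ee_pos: [0.4936, 0.231, 0.0844]
tcp_rot: [2.009, 2.415, 0.0]
force: [0.0, -0.3, -2.2]
gripper_width: 0.0159
finger_force: 59.0
[-0.0508 -0.0002  0.0014] 100.49028944422612 [-0.02310629 -0.02809021 -0.03938632] [ 0.0474143  -0.26523614 -2.21455737]
```

```bash

python3 -m handwheel '[{"offset":[-0.005,0,0],"turn":0,"grip":1},{"offset":[-0.005,0,0],"turn":0,"grip":1},{"offset":[-0.005,0,0],"turn":0,"grip":1},{"offset":[-0.004,0,0],"turn":0,"grip":1},{"offset":[-0.004,0,0],"turn":0,"grip":1}]'
python3 -m handwheel '[{"offset":[-0.003,0,0],"turn":0,"grip":1},{"offset":[-0.003,0,0],"turn":0,"grip":1},{"offset":[-0.003,0,0],"turn":0,"grip":1},{"offset":[0,0,0],"turn":0,"grip":1},{"offset":[0,0,0],"turn":0,"grip":1}]'
```

```text
time: 10.3
ee_pos: [0.4978, 0.2078, 0.0843]
tcp_rot: [-2.009, -2.415, 0.0]
force: [0.0, -0.0, -2.1]
gripper_width: 0.0158
finger_force: 59.0
time: 10.8
ee_pos: [0.4994, 0.1995, 0.0843]
tcp_rot: [-2.009, -2.415, -0.0]
force: [0.7, 0.5, -1.3]
gripper_width: 0.0155
finger_force: 59.0
```

```bash

python3 -m handwheel '[{"offset":[-0.003,0,0],"turn":0,"grip":1},{"offset":[-0.003,0,0],"turn":0,"grip":1},{"offset":[-0.003,0,0],"turn":0,"grip":1},{"offset":[0,0,0],"turn":0,"grip":1},{"offset":[0,0,0],"turn":0,"grip":1}]'
python3 -m handwheel '[{"offset":[-0.002,0,0],"turn":0,"grip":1},{"offset":[-0.002,0,0],"turn":0,"grip":1},{"offset":[-0.002,0,0],"turn":0,"grip":1},{"offset":[0,0,0],"turn":0,"grip":1},{"offset":[0,0,0],"turn":0,"grip":1}]'
python3 - <<'E'
from h import *
c=np.array([.519,.0975]);a=np.radians(100.4);Y=np.array([np.cos(a),np.sin(a)]);X=np.array([Y[1],-Y[0]])
print(delta([*(c+Y*.085-X*.001),.083]),yaw(),robot.sense()["ft_torque"],robot.sense()["force"])
st=robot.sense();im=robot.snapshot("scene")[:,:,::-1];cv2.imwrite("pics/s6.png",cv2.resize(im[190:280,300:420],None,fx=6,fy=6,interpolation=cv2.INTER_CUBIC))
E
```

```text
time: 11.3
ee_pos: [0.5011, 0.1905, 0.0843]
tcp_rot: [2.009, 2.415, 0.0]
force: [0.3, 0.0, -1.3]
gripper_width: 0.0162
finger_force: 59.0
time: 11.8
ee_pos: [0.5021, 0.1846, 0.0843]
tcp_rot: [-2.009, -2.415, 0.0]
force: [0.4, -0.6, -1.9]
gripper_width: 0.016
finger_force: 59.0
[-0.0038 -0.0001  0.0013] 100.48012008045328 [0.00284419 0.02934977 0.01555662] [ 0.42840641 -0.60831429 -1.87524659]
```

View pics/s6.png

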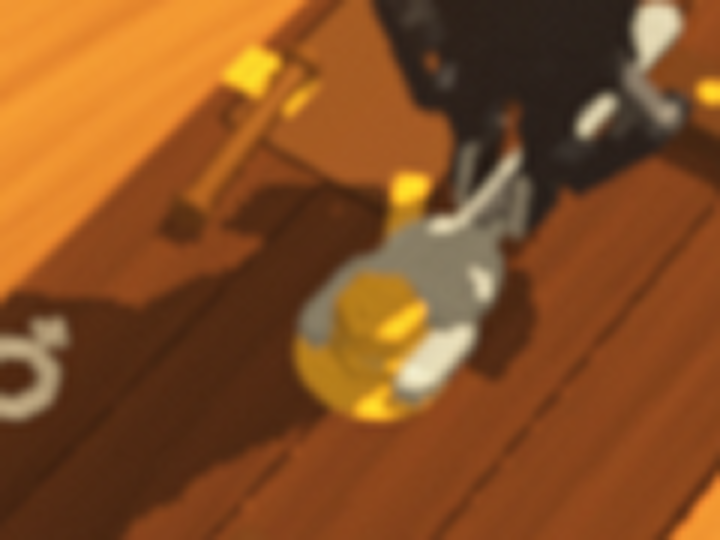

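The jaw now straddles the lower nut, at crop (385,330) under the jam nut. That was the tenth picture, so from here I work by numbers. I'll ease it home until it touches.

```bash

python3 -m handwheel '[{"offset":[-0.001,0,0],"turn":0,"grip":1},{"offset":[-0.001,0,0],"turn":0,"grip":1},{"offset":[-0.001,0,0],"turn":0,"grip":1},{"offset":[0,0,0],"turn":0,"grip":1},{"offset":[0,0,0],"turn":0,"grip":1}]'
python3 -m handwheel '[{"offset":[-0.001,0,0],"turn":0,"grip":1},{"offset":[0,0,0],"turn":0,"grip":1},{"offset":[0,0,0],"turn":0,"grip":1},{"offset":[0,0,0],"turn":0,"grip":1},{"offset":[0,0,0],"turn":0,"grip":1}]'
```

```text
time: 12.35
ee_pos: [0.5027, 0.1817, 0.0843]
tcp_rot: [-2.009, -2.415, -0.0]
force: [-0.2, 0.6, -1.5]
gripper_width: 0.0156
finger_force: 59.0
time: 12.85
ee_pos: [0.5028, 0.1808, 0.0843]
tcp_rot: [-2.009, -2.415, 0.0]
force: [0.0, -0.5, -1.0]
gripper_width: 0.016
finger_force: 59.0
```

```bash

python3 -m handwheel '[{"offset":[-0.001,0,0],"turn":0,"grip":1},{"offset":[0,0,0],"turn":0,"grip":1},{"offset":[0,0,0],"turn":0,"grip":1},{"offset":[-0.0005,0,0],"turn":0,"grip":1},{"offset":[0,0,0],"turn":0,"grip":1}]'
python3 -m handwheel '[{"offset":[-0.001,0,0],"turn":0,"grip":1},{"offset":[0,0,0],"turn":0,"grip":1},{"offset":[-0.0005,0,0],"turn":0,"grip":1},{"offset":[0,0,0],"turn":0,"grip":1},{"offset":[0,0,0],"turn":0,"grip":1}]'
```

```text
time: 13.35
ee_pos: [0.5031, 0.1793, 0.0843]
tcp_rot: [2.009, 2.415, -0.0]
force: [-0.6, -0.6, -1.7]
gripper_width: 0.0156
finger_force: 59.0
time: 13.85
ee_pos: [0.5033, 0.1784, 0.0843]
tcp_rot: [-2.009, -2.414, -0.001]
force: [-1.8, 4.6, -2.6]
gripper_width: 0.0162
finger_force: 59.0
```

```bash

python3 -m handwheel '[{"offset":[0.0006,0,0],"turn":0,"grip":1},{"offset":[0,0,0.0006],"turn":0,"grip":1},{"offset":[0,0,0],"turn":0,"grip":1},{"offset":[0,0,0.0006],"turn":0,"grip":1},{"offset":[0,0,0],"turn":0,"grip":1}]'
python3 -m handwheel '[{"offset":[0,0,0.0005],"turn":0,"grip":1},{"offset":[0,0,0],"turn":0,"grip":1},{"offset":[0,0,0.0],"turn":0,"grip":1},{"offset":[0,0,0.0],"turn":0,"grip":1},{"offset":[0,0,0],"turn":0,"grip":1}]'
```

```text
time: 14.35
ee_pos: [0.5034, 0.1786, 0.0832]
tcp_rot: [2.009, 2.415, 0.001]
force: [-1.1, 5.0, 0.6]
gripper_width: 0.0154
finger_force: 59.3
time: 14.85
ee_pos: [0.5034, 0.1785, 0.0827]
tcp_rot: [2.009, 2.415, 0.001]
force: [-0.6, 5.6, 1.3]
gripper_width: 0.0159
finger_force: 59.4
```

```bash

python3 -m handwheel '[{"offset":[0,0,0],"turn":0,"grip":0.2},{"offset":[0,0,0],"turn":0,"grip":0.2},{"offset":[0,0,0],"turn":0,"grip":0.2},{"offset":[0,0,-0.02],"turn":0,"grip":0.2},{"offset":[0,0,-0.03],"turn":0,"grip":0.2}]'
python3 -m handwheel '[{"offset":[-0.03,0,-0.005],"turn":0,"grip":0},{"offset":[-0.03,0,0],"turn":0,"grip":-0.2},{"offset":[-0.0234,0,0],"turn":0,"grip":-0.2},{"offset":[0,0,0],"turn":0,"grip":-0.2},{"offset":[0,0,0],"turn":0,"grip":-0.2}]'
python3 - <<'E'
from h import *
print(delta([.5187,.0965,.098]),yaw())
im=robot.snapshot("top")[:,:,::-1].copy();cv2.imwrite("pics/t7.png",im)
E
```

```text
time: 15.35
ee_pos: [0.5019, 0.1777, 0.1316]
tcp_rot: [-2.008, -2.414, 0.006]
force: [0.3, -0.2, 0.6]
gripper_width: 0.0342
finger_force: 0.0
time: 15.85
ee_pos: [0.5184, 0.096, 0.1375]
tcp_rot: [-2.011, -2.414, 0.0]
force: [-0.1, -0.4, 0.1]
gripper_width: 0.0511
finger_force: 0.0
[0.0004 0.0004 0.0395] 100.4077843542996
```

```bash

python3 -m handwheel '[{"offset":[0,0,0.015],"turn":0,"grip":-0.2},{"offset":[0,0,0.015],"turn":0,"grip":-0.1},{"offset":[0,0,0.009],"turn":0,"grip":0.1},{"offset":[0,0,0],"turn":0,"grip":0.1},{"offset":[0,0,0],"turn":0,"grip":0.2}]' 60
python3 -m handwheel '[{"offset":[0,0,0],"turn":0,"grip":0.3},{"offset":[0,0,0],"turn":0,"grip":1},{"offset":[0,0,0],"turn":0,"grip":1},{"offset":[0,0,0],"turn":0,"grip":1},{"offset":[0,0,0],"turn":0,"grip":1}]'
python3 -c "
from h import *
s=robot.sense();print(s['ft_torque'],yaw(),s['ee_pos'])"
```

```text
time: 16.4
ee_pos: [0.5184, 0.0969, 0.0987]
tcp_rot: [-2.008, -2.416, 0.0]
force: [-0.3, -0.2, -0.7]
gripper_width: 0.0342
finger_force: 0.0
time: 16.9
ee_pos: [0.5185, 0.0967, 0.0992]
tcp_rot: [-2.009, -2.415, -0.001]
force: [-3.0, 3.9, 6.1]
gripper_width: 0.0279
finger_force: 59.6
[ 0.37982646  0.55926695 -0.02445085] 100.47777986064051 [0.51846298 0.09671563 0.09923116]
```

```bash

python3 -m handwheel '[{"offset":[0,0,0],"turn":3,"grip":1},{"offset":[0,0,0],"turn":3,"grip":1},{"offset":[0,0,0],"turn":3,"grip":1},{"offset":[0,0,0],"turn":3,"grip":1},{"offset":[0,0,0],"turn":0,"grip":1}]' 80
python3 -c "
from h import *
s=robot.sense();print(s['ft_torque'],yaw(),s['ee_pos'])"
python3 -m handwheel '[{"offset":[0,0,0],"turn":3,"grip":1},{"offset":[0,0,0],"turn":3,"grip":1},{"offset":[0,0,0],"turn":0,"grip":1},{"offset":[0,0,0],"turn":0,"grip":1},{"offset":[0,0,0],"turn":0,"grip":1}]' 80
python3 -c "
from h import *
s=robot.sense();print(s['ft_torque'],yaw(),s['ee_pos'])"
```

```text
time: 17.4
ee_pos: [0.5183, 0.0967, 0.0993]
tcp_rot: [-2.253, -2.189, -0.001]
force: [-5.0, 1.6, 8.7]
gripper_width: 0.028
finger_force: 80.7
[ 0.42275745  0.7760315  -0.09889401] 88.37094601501168 [0.51832619 0.09666587 0.09934553]
time: 17.9
ee_pos: [0.5182, 0.0967, 0.0993]
tcp_rot: [-2.362, -2.07, -0.0]
force: [-4.3, 2.8, 8.4]
gripper_width: 0.028
finger_force: 80.7
[ 0.46841783  0.82240413 -0.13519711] 82.46953990407694 [0.51824954 0.09670592 0.09934477]
```

```bash
cat > t.py <<'E'
from h import *
s=robot.sense();print("TQ",s['ft_torque'].round(3),"j6 eff",s['effort'][5].round(3),"yaw",yaw().round(2),"F",s["force"].round(1))
E
python3 t.py
python3 -m handwheel '[{"offset":[0,0,0],"turn":2,"grip":1},{"offset":[0,0,0],"turn":2,"grip":1},{"offset":[0,0,0],"turn":0,"grip":1},{"offset":[0,0,0],"turn":0,"grip":1},{"offset":[0,0,0],"turn":0,"grip":1}]' >/dev/null; python3 t.py
python3 -m handwheel '[{"offset":[0,0,0],"turn":2,"grip":1},{"offset":[0,0,0],"turn":2,"grip":1},{"offset":[0,0,0],"turn":0,"grip":1},{"offset":[0,0,0],"turn":0,"grip":1},{"offset":[0,0,0],"turn":0,"grip":1}]' >/dev/null; python3 t.py
```

```text
TQ [ 0.468  0.822 -0.135] j6 eff -0.093 yaw 82.47 F [-4.3  2.8  8.4]
TQ [ 0.468  0.826 -0.092] j6 eff -0.094 yaw 78.46 F [-4.8  3.2  8.7]
TQ [ 0.451  0.927 -0.124] j6 eff -0.093 yaw 74.47 F [-4.9  2.1  8.5]
```

```bash

python3 -m handwheel '[{"offset":[0,0,0],"turn":2,"grip":1},{"offset":[0,0,0],"turn":2,"grip":1},{"offset":[0,0,0],"turn":2,"grip":1},{"offset":[0,0,0],"turn":0,"grip":1},{"offset":[0,0,0],"turn":0,"grip":1}]' >/dev/null; python3 t.py
python3 -m handwheel '[{"offset":[0,0,0],"turn":2,"grip":1},{"offset":[0,0,0],"turn":2,"grip":1},{"offset":[0,0,0],"turn":2,"grip":1},{"offset":[0,0,0],"turn":0,"grip":1},{"offset":[0,0,0],"turn":0,"grip":1}]' >/dev/null; python3 t.py
python3 -m handwheel '[{"offset":[0,0,0],"turn":2,"grip":1},{"offset":[0,0,0],"turn":2,"grip":1},{"offset":[0,0,0],"turn":2,"grip":1},{"offset":[0,0,0],"turn":0,"grip":1},{"offset":[0,0,0],"turn":0,"grip":1}]' >/dev/null; python3 t.py
```

```text
TQ [ 0.431  0.924 -0.083] j6 eff -0.051 yaw 68.46 F [-5.2  2.   9.3]
TQ [ 0.579  0.975 -0.012] j6 eff 0.0 yaw 62.47 F [-5.6  3.6  9.7]
TQ [0.632 1.051 0.042] j6 eff 0.069 yaw 56.47 F [-6.3  3.8  9.8]
```

```bash
cat > sp.py <<'E'
from h import *
import sys
im=robot.snapshot("top")[:,:,::-1].copy() if len(sys.argv)<2 else cv2.imread(sys.argv[1])
hsv=cv2.cvtColor(im,cv2.COLOR_BGR2HSV)
c=np.array([.5187,.0965]);a=np.radians(100.4);Y=np.array([np.cos(a),np.sin(a)]);X=np.array([Y[1],-Y[0]])
m=(hsv[...,1]<90)&(hsv[...,2]>70); v,u=np.nonzero(m); P=pts("top",m,.071)-c
x,y=P@X,P@Y; k=(abs(x)<.03)&(y>.09)&(y<.225)
hist=[(round(lo,3),int(((y>lo)&(y<lo+.02)&k).sum()),(x[(y>lo)&(y<lo+.02)&k]*1000).mean().round(1) if ((y>lo)&(y<lo+.02)&k).any() else None) for lo in np.arange(.09,.22,.02)]
print(hist)
E
python3 sp.py pics/t7.png; python3 sp.py; python3 t.py
```

```text
[(np.float64(0.09), 245, np.float64(-0.1)), (np.float64(0.11), 243, np.float64(-0.1)), (np.float64(0.13), 113, np.float64(-4.5)), (np.float64(0.15), 93, np.float64(-0.5)), (np.float64(0.17), 93, np.float64(-0.4)), (np.float64(0.19), 88, np.float64(-1.4)), (np.float64(0.21), 14, np.float64(-1.1))]
[(np.float64(0.09), 245, np.float64(-0.1)), (np.float64(0.11), 223, np.float64(-2.1)), (np.float64(0.13), 94, np.float64(-2.1)), (np.float64(0.15), 92, np.float64(-0.4)), (np.float64(0.17), 94, np.float64(-0.5)), (np.float64(0.19), 88, np.float64(-1.4)), (np.float64(0.21), 14, np.float64(-1.1))]
TQ [0.67  1.054 0.031] j6 eff 0.04 yaw 56.47 F [-6.4  3.5 10. ]
```

```bash

python3 -m handwheel '[{"offset":[0,0,0],"turn":2,"grip":1},{"offset":[0,0,0],"turn":2,"grip":1},{"offset":[0,0,0],"turn":0,"grip":1},{"offset":[0,0,0],"turn":0,"grip":1},{"offset":[0,0,0],"turn":0,"grip":1}]' >/dev/null; python3 t.py
python3 -m handwheel '[{"offset":[0,0,0],"turn":2,"grip":1},{"offset":[0,0,0],"turn":2,"grip":1},{"offset":[0,0,0],"turn":0,"grip":1},{"offset":[0,0,0],"turn":0,"grip":1},{"offset":[0,0,0],"turn":0,"grip":1}]' |grep -E "width|force"; python3 t.py; python3 sp.py
```

```text
TQ [0.769 1.044 0.078] j6 eff 0.065 yaw 52.48 F [-5.6  4.3  9.2]
force: [-6.6, 4.3, 9.6]
gripper_width: 0.0284
finger_force: 80.9
TQ [0.774 1.137 0.108] j6 eff 0.07 yaw 48.48 F [-6.6  4.3  9.6]
[(np.float64(0.09), 245, np.float64(-0.1)), (np.float64(0.11), 223, np.float64(-2.1)), (np.float64(0.13), 95, np.float64(-2.4)), (np.float64(0.15), 93, np.float64(-0.5)), (np.float64(0.17), 93, np.float64(-0.4)), (np.float64(0.19), 89, np.float64(-1.2)), (np.float64(0.21), 14, np.float64(-1.1))]
```

```bash

python3 -m handwheel '[{"offset":[0,0,0],"turn":1.5,"grip":1},{"offset":[0,0,0],"turn":1.5,"grip":1},{"offset":[0,0,0],"turn":0,"grip":1},{"offset":[0,0,0],"turn":0,"grip":1},{"offset":[0,0,0],"turn":0,"grip":1}]' |grep -E "width|force|time"; python3 t.py; python3 sp.py
```

```text
time: 22.0
force: [-7.6, 4.6, 9.7]
gripper_width: 0.0281
finger_force: 80.9
TQ [0.787 1.138 0.121] j6 eff 0.075 yaw 45.47 F [-7.6  4.6  9.7]
[(np.float64(0.09), 245, np.float64(-0.1)), (np.float64(0.11), 223, np.float64(-2.1)), (np.float64(0.13), 93, np.float64(-2.2)), (np.float64(0.15), 93, np.float64(-0.5)), (np.float64(0.17), 92, np.float64(-0.3)), (np.float64(0.19), 90, np.float64(-0.9)), (np.float64(0.21), 14, np.float64(-1.1))]
```

```bash
python3 - <<'E'
from h import *
A=cv2.imread("pics/t7.png");B=robot.snapshot("top")[:,:,::-1].copy();cv2.imwrite("pics/t8.png",B)
c=np.array([.5187,.0965]);a=np.radians(100.4);Y=np.array([np.cos(a),np.sin(a)]);X=np.array([Y[1],-Y[0]])
m=robot.camera_model("top")
Rm=R.from_rotvec(m["rotation"]).as_matrix()
def px(q,z):
    p=Rm.T@(np.r_[q,z]-m["position"]); p=m["K"]@p; return p[:2]/p[2]
for y in (.12,.145,.155,.18,.2,.21,.23):
    us=[px(c+Y*y+X*x,.071) for x in np.arange(-.024,.0241,.003)]
    for I in (A,B):
        g=cv2.remap(I,np.float32([[p[0] for p in us]]),np.float32([[p[1] for p in us]]),cv2.INTER_LINEAR)[0]
        print(y,g[:,0].tolist())
E
```

```text
0.12 [186, 186, 185, 186, 185, 184, 187, 185, 185, 186, 185, 183, 183, 185, 184, 186, 185]
0.12 [195, 189, 188, 182, 180, 179, 181, 179, 179, 180, 177, 179, 184, 182, 184, 180, 179]
0.145 [48, 49, 50, 40, 68, 142, 159, 116, 97, 128, 175, 125, 57, 51, 51, 51, 46]
0.145 [45, 53, 49, 47, 65, 141, 161, 113, 97, 131, 173, 124, 57, 49, 50, 49, 48]
0.155 [52, 52, 52, 43, 61, 136, 160, 116, 99, 136, 171, 115, 36, 29, 31, 31, 33]
0.155 [51, 47, 49, 46, 64, 137, 162, 117, 97, 131, 166, 114, 40, 27, 28, 31, 30]
0.18 [46, 44, 48, 46, 68, 147, 185, 186, 187, 185, 166, 89, 37, 48, 64, 63, 62]
0.18 [48, 50, 46, 44, 65, 142, 184, 186, 185, 187, 176, 108, 40, 44, 61, 61, 60]
0.2 [44, 43, 46, 44, 66, 146, 182, 184, 185, 184, 167, 102, 49, 51, 55, 51, 51]
0.2 [49, 47, 48, 45, 63, 146, 182, 184, 185, 185, 180, 120, 52, 50, 57, 51, 54]
0.21 [50, 48, 47, 44, 57, 109, 171, 190, 193, 185, 142, 76, 50, 50, 55, 52, 51]
0.21 [47, 42, 47, 47, 55, 104, 169, 190, 192, 182, 149, 88, 52, 53, 49, 51, 48]
0.23 [48, 47, 51, 48, 49, 46, 45, 37, 43, 49, 55, 51, 54, 51, 50, 52, 51]
0.23 [45, 45, 49, 53, 47, 48, 44, 38, 45, 48, 48, 50, 54, 51, 52, 49, 47]
```

```bash

python3 -m handwheel '[{"offset":[0,0,0],"turn":1.5,"grip":1},{"offset":[0,0,0],"turn":1.0,"grip":1},{"offset":[0,0,0],"turn":0,"grip":1},{"offset":[0,0,0],"turn":0,"grip":1},{"offset":[0,0,0],"turn":0,"grip":1}]' |grep -E "width|time"; python3 t.py; python3 sp.py
```

```text
time: 22.6
gripper_width: 0.0276
TQ [0.817 1.078 0.122] j6 eff 0.109 yaw 42.98 F [-7.3  5.1 10.7]
[(np.float64(0.09), 245, np.float64(-0.1)), (np.float64(0.11), 223, np.float64(-2.1)), (np.float64(0.13), 94, np.float64(-2.3)), (np.float64(0.15), 92, np.float64(-0.4)), (np.float64(0.17), 94, np.float64(-0.3)), (np.float64(0.19), 90, np.float64(-0.9)), (np.float64(0.21), 13, np.float64(-0.5))]
```

```bash

python3 -m handwheel '[{"offset":[0,0,0],"turn":1.5,"grip":1},{"offset":[0,0,0],"turn":1.5,"grip":1},{"offset":[0,0,0],"turn":0,"grip":1},{"offset":[0,0,0],"turn":0,"grip":1},{"offset":[0,0,0],"turn":0,"grip":1}]' |grep -E "width|time"; python3 t.py; python3 sp.py
python3 -m handwheel '[{"offset":[0,0,0],"turn":1.5,"grip":1},{"offset":[0,0,0],"turn":1.5,"grip":1},{"offset":[0,0,0],"turn":0,"grip":1},{"offset":[0,0,0],"turn":0,"grip":1},{"offset":[0,0,0],"turn":0,"grip":1}]' |grep -E "width|time"; python3 t.py; python3 sp.py
```

```text
time: 23.15
gripper_width: 0.0279
TQ [0.892 1.078 0.159] j6 eff 0.137 yaw 39.98 F [-6.9  5.5 10.4]
[(np.float64(0.09), 245, np.float64(-0.1)), (np.float64(0.11), 223, np.float64(-2.1)), (np.float64(0.13), 95, np.float64(-2.2)), (np.float64(0.15), 93, np.float64(-0.2)), (np.float64(0.17), 92, np.float64(-0.3)), (np.float64(0.19), 91, np.float64(-1.0)), (np.float64(0.21), 15, np.float64(-0.6))]
time: 23.7
gripper_width: 0.0276
TQ [0.928 1.196 0.163] j6 eff 0.169 yaw 36.98 F [-6.8  5.7 10.7]
[(np.float64(0.09), 245, np.float64(-0.1)), (np.float64(0.11), 223, np.float64(-2.1)), (np.float64(0.13), 95, np.float64(-1.7)), (np.float64(0.15), 91, np.float64(0.0)), (np.float64(0.17), 93, np.float64(0.1)), (np.float64(0.19), 91, np.float64(-0.3)), (np.float64(0.21), 14, np.float64(0.0))]
```

```bash

python3 -m handwheel '[{"offset":[0,0,0],"turn":2,"grip":1},{"offset":[0,0,0],"turn":2,"grip":1},{"offset":[0,0,0],"turn":0,"grip":1},{"offset":[0,0,0],"turn":0,"grip":1},{"offset":[0,0,0],"turn":0,"grip":1}]' |grep -E "width|time"; python3 t.py; python3 sp.py
python3 -m handwheel '[{"offset":[0,0,0],"turn":2,"grip":1},{"offset":[0,0,0],"turn":2,"grip":1},{"offset":[0,0,0],"turn":0,"grip":1},{"offset":[0,0,0],"turn":0,"grip":1},{"offset":[0,0,0],"turn":0,"grip":1}]' |grep -E "width|time"; python3 t.py; python3 sp.py
```

```text
time: 24.25
gripper_width: 0.0276
TQ [0.963 1.183 0.193] j6 eff 0.206 yaw 32.99 F [-6.6  6.4 10.6]
[(np.float64(0.09), 245, np.float64(-0.1)), (np.float64(0.11), 224, np.float64(-2.0)), (np.float64(0.13), 92, np.float64(-0.0)), (np.float64(0.15), 92, np.float64(2.4)), (np.float64(0.17), 91, np.float64(2.6)), (np.float64(0.19), 88, np.float64(2.5)), (np.float64(0.21), 12, np.float64(3.1))]
time: 24.8
gripper_width: 0.0276
TQ [1.107 1.232 0.267] j6 eff 0.254 yaw 28.99 F [-7.8  6.6 10.5]
[(np.float64(0.09), 245, np.float64(-0.1)), (np.float64(0.11), 224, np.float64(-2.0)), (np.float64(0.13), 95, np.float64(-0.1)), (np.float64(0.15), 90, np.float64(2.4)), (np.float64(0.17), 91, np.float64(2.6)), (np.float64(0.19), 87, np.float64(2.7)), (np.float64(0.21), 13, np.float64(2.5))]
```

```bash

python3 -m handwheel '[{"offset":[0,0,0],"turn":2,"grip":1},{"offset":[0,0,0],"turn":2,"grip":1},{"offset":[0,0,0],"turn":0,"grip":1},{"offset":[0,0,0],"turn":0,"grip":1},{"offset":[0,0,0],"turn":0,"grip":1}]' |grep -E "width|time"; python3 t.py; python3 sp.py
python3 -m handwheel '[{"offset":[0,0,0],"turn":2,"grip":1},{"offset":[0,0,0],"turn":2,"grip":1},{"offset":[0,0,0],"turn":0,"grip":1},{"offset":[0,0,0],"turn":0,"grip":1},{"offset":[0,0,0],"turn":0,"grip":1}]' |grep -E "width|time"; python3 t.py
```

```text
time: 25.35
gripper_width: 0.0281
TQ [1.182 1.247 0.326] j6 eff 0.302 yaw 24.99 F [-7.9  6.6 10.3]
[(np.float64(0.09), 245, np.float64(-0.1)), (np.float64(0.11), 224, np.float64(-2.0)), (np.float64(0.13), 95, np.float64(-0.4)), (np.float64(0.15), 92, np.float64(2.1)), (np.float64(0.17), 90, np.float64(2.7)), (np.float64(0.19), 88, np.float64(2.8)), (np.float64(0.21), 13, np.float64(2.5))]
time: 25.9
gripper_width: 0.028
TQ [1.271 1.246 0.342] j6 eff 0.351 yaw 21.0 F [-7.5  7.4 10.5]
```

```bash

python3 -m handwheel '[{"offset":[0,0,0],"turn":1.5,"grip":1},{"offset":[0,0,0],"turn":1.5,"grip":1},{"offset":[0,0,0],"turn":0,"grip":1},{"offset":[0,0,0],"turn":0,"grip":1},{"offset":[0,0,0],"turn":0,"grip":1}]' |grep -E "width|time"; python3 t.py
python3 -m handwheel '[{"offset":[0,0,0],"turn":0,"grip":0},{"offset":[0,0,0],"turn":0,"grip":-0.2},{"offset":[0,0,0],"turn":0,"grip":-0.2},{"offset":[0,0,-0.02],"turn":0,"grip":-0.2},{"offset":[0,0,-0.03],"turn":0,"grip":-0.2}]'; python3 t.py;  python3 sp.py
```

```text
time: 26.4
gripper_width: 0.0276
TQ [1.284 1.282 0.369] j6 eff 0.385 yaw 18.0 F [-8.1  9.2 10.8]
time: 26.9
ee_pos: [0.5174, 0.096, 0.1477]
tcp_rot: [3.103, 0.491, -0.005]
force: [0.8, 0.3, 1.4]
gripper_width: 0.0515
finger_force: 0.0
TQ [ 0.002 -0.014 -0.103] j6 eff 0.0 yaw 17.98 F [0.8 0.3 1.4]
[(np.float64(0.09), 245, np.float64(-0.1)), (np.float64(0.11), 243, np.float64(-0.1)), (np.float64(0.13), 128, np.float64(-3.4)), (np.float64(0.15), 91, np.float64(2.5)), (np.float64(0.17), 92, np.float64(2.4)), (np.float64(0.19), 88, np.float64(2.8)), (np.float64(0.21), 13, np.float64(2.5))]
```

```bash

python3 -m handwheel '[{"offset":[0,0,0],"turn":-8.14,"grip":-0.2},{"offset":[0,0,0],"turn":-8.14,"grip":-0.2},{"offset":[0,0,0],"turn":-8.14,"grip":0},{"offset":[0,0,0],"turn":-8.14,"grip":0},{"offset":[0,0,0],"turn":-8.14,"grip":0.1}]' >/dev/null
python3 -m handwheel '[{"offset":[0,0,0],"turn":-8.14,"grip":0.1},{"offset":[0,0,0],"turn":-8.14,"grip":0.1},{"offset":[0,0,0],"turn":-8.14,"grip":0.1},{"offset":[0,0,0],"turn":-8.14,"grip":0.1},{"offset":[0,0,0],"turn":-8.14,"grip":0.1}]' 40
python3 -m handwheel '[{"offset":[0.03,0,0],"turn":0,"grip":0.1},{"offset":[0.03,0,0],"turn":0,"grip":0.1},{"offset":[0.023,0,0],"turn":0,"grip":0.1},{"offset":[0,0,0],"turn":0,"grip":0.1},{"offset":[0,0,0],"turn":0,"grip":0.1}]'
python3 - <<'E'
from h import *
print(delta([.5048,.1782,.0835]),yaw())
st=robot.sense(); im=robot.snapshot("wrist")[:,:,::-1].copy(); cv2.imwrite("pics/w9.png",im); hsv=cv2.cvtColor(im,cv2.COLOR_BGR2HSV)
m=(hsv[...,1]<60)&(hsv[...,2]>90)
for r in (20,60,100,140,180,220,260):
    u=np.nonzero(m[r,270:370])[0]+270
    if len(u): print(r,u.min(),u.max(), (R.from_rotvec(st["tcp_rot"]).as_matrix().T@(np.r_[at("wrist",((u.min()+u.max())/2,r),.071,st),.071]-st["ee_pos"])).round(4))
E
```

```text
time: 27.95
ee_pos: [0.5188, 0.0962, 0.1486]
tcp_rot: [2.025, 2.401, 0.001]
force: [0.4, -0.3, -1.6]
gripper_width: 0.0383
finger_force: 0.0
time: 28.45
ee_pos: [0.505, 0.1784, 0.1485]
tcp_rot: [2.03, 2.397, -0.0]
force: [0.2, -0.3, -0.0]
gripper_width: 0.0386
finger_force: 0.0
[-0.0001 -0.0002  0.065 ] 99.46290037803894
20 307 330 [0.1285 0.0002 0.0775]
60 301 335 [ 1.103e-01 -1.000e-04  7.750e-02]
100 302 334 [ 0.091  -0.0001  0.0775]
140 302 334 [ 0.0705 -0.0001  0.0775]
180 303 334 [0.0485 0.0001 0.0775]
220 304 333 [0.0251 0.     0.0775]
260 304 333 [0.     0.     0.0775]
```

```bash

python3 -m handwheel '[{"offset":[0,0,0.03],"turn":0,"grip":0.1},{"offset":[0,0,0.02],"turn":0,"grip":0.2},{"offset":[0,0,0.012],"turn":0,"grip":0.2},{"offset":[0,0,0.003],"turn":0,"grip":0.3},{"offset":[0,0,0],"turn":0,"grip":0.4}]' 60
python3 -m handwheel '[{"offset":[0,0,0],"turn":0,"grip":0.7},{"offset":[0,0,0],"turn":0,"grip":1},{"offset":[0,0,0],"turn":0,"grip":1},{"offset":[0,0,0],"turn":0,"grip":1},{"offset":[0,0,-0.001],"turn":0,"grip":1}]'
python3 -m handwheel '[{"offset":[0.002,0,0],"turn":0,"grip":1},{"offset":[0.002,0,0],"turn":0,"grip":1},{"offset":[0.002,0,0],"turn":0,"grip":1},{"offset":[0,0,0],"turn":0,"grip":1},{"offset":[0,0,0],"turn":0,"grip":1}]'; python3 t.py
```

```text
time: 29.0
ee_pos: [0.5051, 0.1778, 0.0835]
tcp_rot: [-2.033, -2.395, 0.001]
force: [-0.3, 0.0, 0.5]
gripper_width: 0.0256
finger_force: 0.0
time: 29.5
ee_pos: [0.5048, 0.1781, 0.0848]
tcp_rot: [2.032, 2.396, -0.0]
force: [-0.1, -2.3, -6.4]
gripper_width: 0.0154
finger_force: 58.7
time: 30.0
ee_pos: [0.504, 0.1829, 0.0845]
tcp_rot: [2.03, 2.396, -0.003]
force: [1.1, -10.0, -1.3]
gripper_width: 0.0156
finger_force: 59.1
TQ [-1.738 -0.207  0.043] j6 eff 0.018 yaw 99.44 F [  1.1 -10.   -1.3]
```

```bash

python3 -m handwheel '[{"offset":[0.002,0,0],"turn":0,"grip":1},{"offset":[0.002,0,0],"turn":0,"grip":1},{"offset":[0.002,0,0],"turn":0,"grip":1},{"offset":[0.002,0,0],"turn":0,"grip":1},{"offset":[0,0,0],"turn":0,"grip":1}]' 80; python3 t.py
python3 -m handwheel '[{"offset":[0.003,0,0],"turn":0,"grip":1},{"offset":[0.003,0,0],"turn":0,"grip":1},{"offset":[0.003,0,0],"turn":0,"grip":1},{"offset":[0.003,0,0],"turn":0,"grip":1},{"offset":[0,0,0],"turn":0,"grip":1}]' 80; python3 t.py
```

```text
time: 30.5
ee_pos: [0.5027, 0.1927, 0.0847]
tcp_rot: [-2.032, -2.396, -0.001]
force: [-0.7, 1.3, -1.9]
gripper_width: 0.0148
finger_force: 78.3
TQ [0.082 0.163 0.1  ] j6 eff 0.126 yaw 99.41 F [-0.7  1.3 -1.9]
time: 31.0
ee_pos: [0.5006, 0.2045, 0.0846]
tcp_rot: [-2.032, -2.396, -0.0]
force: [-1.5, 0.5, -0.9]
gripper_width: 0.0148
finger_force: 78.3
TQ [0.066 0.087 0.017] j6 eff 0.129 yaw 99.41 F [-1.5  0.5 -0.9]
```

```bash

python3 -m handwheel '[{"offset":[0.006,0,0],"turn":0,"grip":1},{"offset":[0.006,0,0],"turn":0,"grip":1},{"offset":[0.006,0,0],"turn":0,"grip":1},{"offset":[0.004,0,-0.005],"turn":0,"grip":1},{"offset":[0,0,-0.02],"turn":0,"grip":1}]' 
python3 -m handwheel '[{"offset":[0,0,-0.035],"turn":0,"grip":1},{"offset":[0,0,-0.035],"turn":0,"grip":1},{"offset":[0,0,-0.035],"turn":0,"grip":1},{"offset":[0,0,-0.03],"turn":0,"grip":1},{"offset":[0,0,0],"turn":-7.9,"grip":1}]' >/dev/null
python3 -m handwheel '[{"offset":[0,0,0],"turn":-7.9,"grip":1},{"offset":[0,0,0],"turn":-7.9,"grip":1},{"offset":[0,0,0],"turn":-7.9,"grip":1},{"offset":[0,0,0],"turn":-7.9,"grip":1},{"offset":[0,0,0],"turn":-7.9,"grip":1}]' >/dev/null
python3 -m handwheel '[{"offset":[0,0,0],"turn":-7.9,"grip":1},{"offset":[0,0,0],"turn":-7.9,"grip":1},{"offset":[0,0,0],"turn":-7.9,"grip":1},{"offset":[0,0,0],"turn":-7.9,"grip":1},{"offset":[0,0,0],"turn":0,"grip":1}]'
python3 - <<'E'
from h import *
print(delta([.519,-.3777,.15]),yaw())
E
```

```text
time: 31.5
ee_pos: [0.496, 0.226, 0.1086]
tcp_rot: [-2.031, -2.395, 0.004]
force: [0.8, -1.3, -2.4]
gripper_width: 0.015
finger_force: 78.4
time: 33.0
ee_pos: [0.4971, 0.226, 0.245]
tcp_rot: [0.041, 3.141, 0.001]
force: [-0.9, 0.5, -1.6]
gripper_width: 0.0149
finger_force: 78.5
[-0.0375 -0.6029  0.0948] 178.51445457933082
```

```bash

python3 -m handwheel '[{"offset":[-0.0025,-0.04,0],"turn":0,"grip":1},{"offset":[-0.0025,-0.04,0],"turn":0,"grip":1},{"offset":[-0.0025,-0.04,0],"turn":0,"grip":1},{"offset":[-0.0025,-0.04,0],"turn":0,"grip":1},{"offset":[-0.0025,-0.04,0],"turn":0,"grip":1}]' >/dev/null
python3 -m handwheel '[{"offset":[-0.0025,-0.04,0],"turn":0,"grip":1},{"offset":[-0.0025,-0.04,0],"turn":0,"grip":1},{"offset":[-0.0025,-0.04,0],"turn":0,"grip":1},{"offset":[-0.0025,-0.04,0],"turn":0,"grip":1},{"offset":[-0.0025,-0.04,0],"turn":0,"grip":1}]' >/dev/null
python3 -m handwheel '[{"offset":[-0.0025,-0.04,0.01],"turn":0,"grip":1},{"offset":[-0.0025,-0.04,0.02],"turn":0,"grip":1},{"offset":[-0.0025,-0.04,0.02],"turn":0,"grip":1},{"offset":[-0.0025,-0.04,0.02],"turn":0,"grip":1},{"offset":[-0.0025,-0.043,0.02],"turn":0,"grip":1}]'
python3 -m handwheel '[{"offset":[0,0,0],"turn":0,"grip":1},{"offset":[0,0,0],"turn":0,"grip":1},{"offset":[0,0,0.02],"turn":0,"grip":1},{"offset":[0,0,0.03],"turn":0,"grip":1},{"offset":[0,0,0.03],"turn":0,"grip":1}]'
python3 - <<'E'
from h import *
print(delta([.519,-.3777,.026]),yaw())
E
```

```text
time: 34.5
ee_pos: [0.5178, -0.3796, 0.1541]
tcp_rot: [0.051, 3.141, -0.0]
force: [-0.5, 0.5, -1.6]
gripper_width: 0.0148
finger_force: 78.7
time: 35.0
ee_pos: [0.5187, -0.3774, 0.0754]
tcp_rot: [0.046, 3.139, -0.002]
force: [0.0, -0.8, -2.4]
gripper_width: 0.0147
finger_force: 78.9
[-0.0002 -0.0003  0.0494] 178.30381735904652
```

```bash

python3 -m handwheel '[{"offset":[0,0,0.02],"turn":0,"grip":1},{"offset":[0,0,0.015],"turn":0,"grip":1},{"offset":[0,0,0.01],"turn":0,"grip":1},{"offset":[0,0,0.003],"turn":0,"grip":1},{"offset":[0,0,0],"turn":0,"grip":1}]'
python3 -m handwheel '[{"offset":[0,0,0.001],"turn":0,"grip":1},{"offset":[0,0,0.001],"turn":0,"grip":1},{"offset":[0,0,0],"turn":0,"grip":1},{"offset":[0,0,0],"turn":0,"grip":1},{"offset":[0,0,0],"turn":0,"grip":1}]'
```

```text
time: 35.5
ee_pos: [0.518, -0.3781, 0.027]
tcp_rot: [0.044, 3.141, -0.0]
force: [-0.1, 0.2, -2.2]
gripper_width: 0.0154
finger_force: 78.9
time: 36.0
ee_pos: [0.5182, -0.3786, 0.0255]
tcp_rot: [0.044, 3.14, -0.001]
force: [-0.1, 0.9, 6.0]
gripper_width: 0.0153
finger_force: 79.9
```

```bash

python3 -m handwheel '[{"offset":[0,0,-0.0003],"turn":0,"grip":1},{"offset":[0,0,0],"turn":0,"grip":0.3},{"offset":[0,0,0],"turn":0,"grip":0.2},{"offset":[0,0,0],"turn":0,"grip":0.2},{"offset":[0,0,0],"turn":0,"grip":0.2}]' 20
python3 -m handwheel '[{"offset":[0,0,-0.02],"turn":0,"grip":0.2},{"offset":[0,0,-0.04],"turn":0,"grip":0},{"offset":[0,0,-0.04],"turn":0,"grip":0},{"offset":[0,0,-0.04],"turn":0,"grip":0},{"offset":[0,0,-0.035],"turn":0,"grip":-0.5}]' >/dev/null
python3 -m handwheel '[{"offset":[0,0,0],"turn":0,"grip":-1},{"offset":[0,0,0],"turn":0,"grip":-1},{"offset":[0,0,0],"turn":0,"grip":-1},{"offset":[0,0,0],"turn":0,"grip":-1},{"offset":[0,0,0],"turn":0,"grip":-1}]'
python3 - <<'E'
from h import *
st=robot.sense(); im=robot.snapshot("wrist")[:,:,::-1].copy(); cv2.imwrite("pics/w10.png",im); hsv=cv2.cvtColor(im,cv2.COLOR_BGR2HSV)
m=(hsv[...,1]<60)&(hsv[...,2]>90); m[:,:280]=0;m[:,355:]=0;m[:50]=0;m[335:]=0
m=biggest(cv2.morphologyEx(m.astype(np.uint8),cv2.MORPH_CLOSE,np.ones((9,9),np.uint8)))
print(spanner(pts("wrist",m,.012,st)))
# hex orientation of nut stack in top view, now vs start
B=robot.snapshot("top")[:,:,::-1].copy();cv2.imwrite("pics/t10.png",B)
A=cv2.imread("pics/top0.png"); D=cv2.absdiff(A,B).max(2)
for n,(u0,u1,v0,v1) in dict(small=(425,455,150,225),key=(325,390,225,262),pin=(250,302,248,275),peg=(178,200,270,296),bottle=(98,140,195,228),nut=(262,310,190,235)).items(): print(n,(D[v0:v1,u0:u1]>40).sum())
E
```

```text
time: 36.5
ee_pos: [0.5175, -0.3781, 0.0247]
tcp_rot: [-0.044, -3.141, -0.0]
force: [-0.7, 0.1, -0.3]
gripper_width: 0.034
finger_force: 0.0
time: 37.5
ee_pos: [0.5171, -0.3778, 0.1985]
tcp_rot: [-0.044, -3.14, -0.002]
force: [-0.4, 0.1, -0.5]
gripper_width: 0.0854
finger_force: 0.0
(array([ 0.6016661 , -0.38055839]), array([ 0.51666168, -0.37844454]), np.float64(-1.4245132191413248), np.float64(0.23160434940262672))
small 0
key 0
pin 0
peg 0
bottle 0
nut 1
```

```bash
python3 -c "
from rig import robot
print(robot.sign_off())"
```

```text
the job is handed in; nothing more can be done
None
```

I tightened the jam nut to about 0.48 N m above its free-running torque, laid the big spanner back flat on the mat, and handed the job in at about 38 s. The rig gave no verdict: the 0.48 N m comes from the rise in wrist-joint torque (the raw reading could mean as little as about 0.3). I estimate the lower nut turned under 10 degrees, but could not see it directly. The top camera showed no bystander moved.

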